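# Clear the kitchen scale and slide the meal container onto it

## Task

The meal container on the chopping board has to be weighed. First take the spice jar off the kitchen scale and stand it in the empty place in the row on the jar shelf, in line with the other jars and set down, not dropped or tipped over; then slide the container (do not lift or tip it) across onto the scale's platform so that it rests centred there, with no edge of it overhanging the platform. Leave everything else where it is.

Things in the scene. Friction and masses are not known exactly. Their poses are not given: they have to be found in the camera images.
- container_center (a point): the meal container to be weighed: rectangular glass box with a white lid that has a grey panel on top, 130 mm (its x) by 100 mm (its y) over the lid, 52 mm tall, 0.4 to 0.9 kg; the glass below the lid (lowest 38 mm) is 122 x 92 mm. It is too wide to grasp. It starts flat on the wooden chopping board, turned up to about 0.5 rad. The point is its centre, 26 mm above its underside; z up
- pan (a point): centre of the flat upper face of the kitchen scale's steel platform; z up. The platform measures 150 mm along this frame's x by 120 mm along its y, and its face is 20 mm above the counter. The scale (195 x 120 mm) does not shift; at the -x end of the platform its display strip, 45 mm long and 7 mm lower, faces the robot. The chopping board lies along the +y or the -y edge of the platform with a 4 mm gap
- board: wooden chopping board, 200 mm (x) by 220 mm (y), 22 mm thick, does not shift; its upper face is 2 mm above the scale's platform, so things slide from it down onto the platform; its axes are parallel to those of pan; origin at the centre of its underside
- jar_center (a point): the spice jar that stands on the scale's platform: glass, steel cap, upright cylinder 44 mm across (glass), 62 mm tall, 0.13 kg; the point is its centre, half-way up, 31 mm above its underside
- gap (a point): the empty place in the row of jars on the low wooden jar shelf, marked by a flat cork disc; the point is on the shelf's upper face, 14 mm above the counter, at the centre of the place; its x runs along the row. The shelf is 250 mm (x) by 66 mm (y) with four places 54 mm apart, and end cheeks 32 mm tall (above the counter) just outside the row; the neighbouring jars leave about 10 mm to a jar standing at the centre of the gap
- corner_pp (a point): corner of the container's outline (its lid is the widest part), at its x = +65 mm, y = +50 mm, at the height of its underside
- corner_pm (a point): corner of the container's outline (its lid is the widest part), at its x = +65 mm, y = -50 mm, at the height of its underside
- corner_mp (a point): corner of the container's outline (its lid is the widest part), at its x = -65 mm, y = +50 mm, at the height of its underside
- corner_mm (a point): corner of the container's outline (its lid is the widest part), at its x = -65 mm, y = -50 mm, at the height of its underside
- row_jar0_center (a point): same jar as jar_center (44 mm across, 62 mm tall), already standing in the row on the jar shelf; the point is its centre, half-way up, 31 mm above its underside. Not to be disturbed
- row_jar1_center (a point): same jar as jar_center (44 mm across, 62 mm tall), already standing in the row on the jar shelf; the point is its centre, half-way up, 31 mm above its underside. Not to be disturbed
- row_jar2_center (a point): same jar as jar_center (44 mm across, 62 mm tall), already standing in the row on the jar shelf; the point is its centre, half-way up, 31 mm above its underside. Not to be disturbed
- box_low: bystander: lower of two stacked flat meal boxes with white and grey lids, 160 x 110 x 52 mm, at the side opposite the jar shelf; origin at the centre of its underside
- box_high: bystander: upper of the two stacked meal boxes, 160 x 110 x 52 mm (top of the stack 104 mm above the counter); origin at the centre of its underside
- tumbler: bystander: green glass tumbler, 64 mm across, 75 mm tall, just beyond the chopping board; origin at the centre of its underside
- mill: bystander: turned dark wooden pepper mill, 50 mm across, 130 mm tall, beyond the scale; origin at the centre of its underside
- ramekin: bystander: small white ceramic bowl, 60 mm across, 40 mm tall, at the robot's side of the scale; origin at the centre of its underside
- spoon: bystander: wooden spoon 200 mm long lying flat on the counter at the robot's side of the chopping board; origin in its middle, x along it

How it is judged (in metres and radians):
On the way, in this order (a step that is already met when the one before it is completed fails the run):
1. the jar stands upright and released in the empty place of the row, within 9 mm of its centre (horizontal distance between jar_center and gap below 0.009 m and angle between jar_center's own z axis and vertical below 0.1 rad and z of jar_center in the frame of gap between 0.026 and 0.036 m and contact force between the fingers and jar below 0.1 N and linear speed of jar below 0.02 m/s), for 0.2 s.
2. the container rests flat on the scale's platform with none of its corners overhanging (x of corner_pp in the frame of pan between -0.075 and 0.075 m and y of corner_pp in the frame of pan between -0.06 and 0.06 m and x of corner_pm in the frame of pan between -0.075 and 0.075 m and y of corner_pm in the frame of pan between -0.06 and 0.06 m and x of corner_mp in the frame of pan between -0.075 and 0.075 m and y of corner_mp in the frame of pan between -0.06 and 0.06 m and x of corner_mm in the frame of pan between -0.075 and 0.075 m and y of corner_mm in the frame of pan between -0.06 and 0.06 m and z of container_center in the frame of pan between 0.022 and 0.03 m and linear speed of container below 0.02 m/s), for 0.2 s.
At the end, for the whole second after the job is handed in: The jar is upright (0.1 rad) on the jar shelf within 9 mm of the centre of the empty place; the container is flat on the platform with all four corners of its 130 x 100 mm outline inside the platform's 150 x 120 mm (so centred to 10 mm and square); both at rest (all of step 2 and horizontal distance between jar_center and gap below 0.009 m and angle between jar_center's own z axis and vertical below 0.1 rad and z of jar_center in the frame of gap between 0.026 and 0.036 m and linear speed of jar below 0.02 m/s); the robot touches nothing.
It fails at once if the container is lifted (its centre more than 64 mm above the counter) or tipped more than 0.2 rad (height (world z) of container_center above 0.064 m or angle between container_center's own z axis and vertical above 0.2 rad).
It fails at once if the spice jar is tipped more than 0.6 rad (angle between jar_center's own z axis and vertical above 0.6 rad).
It fails at once if the spice jar is dropped (falls freely faster than 0.6 m/s) (contact force between the fingers and jar below 0.1 N and linear speed of jar above 0.6 m/s).
It fails at once if a bystander or a jar of the row is shifted by more than 20 mm (distance of any of box_low, box_high, tumbler, mill, ramekin, spoon, row_jar0_center, row_jar1_center, row_jar2_center from where it was at the start of the episode above 0.02 m).
It also fails if it takes over 61 s, if anything falls off the work surface, if the arm or the gripper's body presses on something with over 40 N, if the wrist force passes 120 N, or if a joint passes its speed limit or range.

## Robot

A 6-joint arm with a two-finger parallel gripper is mounted at the origin on the work surface. World frame = base frame: x ahead of the robot, y to its left, z up, the work surface at z = 0. Lengths are in mm, angles in rad, forces in N, time in s.
With the tool pointing down it reaches from about 275 to 750 mm from the base axis. Payload 10.2 kg.
Tool frame: the origin (TCP) lies at the very end of the fingers, on their centre line; the grasp point (between the pads) lies 19 mm behind it (ctrl.grasp_offset is the distance from the TCP to the grasp point, in mm); z points along the fingers, y is the line along which they close (so a half turn about z gives the same grasp; the last joint's range is limited). The gripper opens to 85 mm and grips with 20 to 120 N. Pads are 22 mm wide; open, the fingers measure 114 mm over their backs; the gripper's body (76 mm by 85 mm) begins 54 mm behind the grasp point. The pads swing forward as they close: fully open they stand 13 mm farther back than shut.
Start: joints at [1.046, 0.313, 1.498, -0, 1.331, -0.223], TCP at [156.063, 501.274, 231.294] pointing down, gripper open.
Joint ranges: [-2.94, 2.94], [-0.97, 2.17], [0.19, 2.56], [-1.23, 4.37], [0.02, 3.11], [-2.88, 2.88]. Speed limits (rad/s): [2.39, 2.39, 3.01, 3.14, 3.14, 3.14].

## Interface

Orientations are given as a unit quaternion [x, y, z, w].
In Python, from workcell import ctrl, grab_frame, camera_model gives the robot as it stands.
- The arm moves only by the tool carry_out, never from a script. Its argument "motion" is a list of rows, each a list of 7 numbers: the turn, a rotation vector about the tool's x, y, z in degrees, then the shift along the tool's x, y, z in m, then the finger opening in m, from 0 to 0.0854. A call has 1 to 5 rows; each row is the pose to reach, as a shift and turn from the pose commanded when the call began, along the tool's axes at that moment; what a row does not reach only later rows make up. A row lasts 1/10 s, in which the tool goes at most 50 mm and 8.59 degrees, less where a joint would pass 70% of its speed; a pose out of reach is approached as far as the arm can. A call with a gripper value outside its range is refused whole. The fingers move at their own pace and stop on an object; the grip force is fixed at half the most. Time passes only in rows, so rows that repeat a pose let the fingers close. It gives the time, the measured TCP pose, the force, the opening and the grip force at its end, in the units of the state.
- ctrl.get_state(): the state, without advancing time (a new reading comes with each control period).
- grab_frame(name): name is "scene" or "top" or "wrist"; returns the picture (420x560x3 uint8, blue, green, red); there is no depth.
- camera_model(name): a dict with "fovy" (degrees; the focal length in pixels is half the picture's height over the tangent of half this angle, whatever the lens; pixels are square), "cx", "cy" (the principal point, pixels), "camera_from_world" (4x4, takes a point from world to camera coordinates). Camera axes: x right, y down, z forward; pixel columns grow to the right and rows downward; lengths in mm; the calibration is good to about 2 mm. A picture is of the moment at which its call begins: read the wrist's pose just before it. camera_model takes no time and is no camera call; for the wrist camera it gives the pose at the moment of the call.
- ctrl.job_done(): hands the job in; it is judged then, once.
The state is a dict: "t": time; "qpos": joint angles; "joint_velocities": joint speeds; "joint_torque": joint torques, N m; "tcp_pos": TCP position; "eef_rot": TCP orientation; "ft_force": force on the tool from outside, world axes, zero at the start; "torque": the same for the moment, N m; "width": opening from 0.0 (shut) to 1.0 (fully open); "gripper_force": force on a finger pad.
Only numpy, scipy, OpenCV 4.12 (cv2) and the standard library are available. Lean on these libraries where they do the work, as an engineer would, in place of code of your own. Each camera call takes 0.05 s, during which the arm holds its last target. There are 200 camera calls.

## Working session

There is one attempt and no reset: what is moved stays moved. The work goes in short steps, Python scripts to look and compute and a tool call to move; the robot and the scene stay as the last step left them, time stands still between calls to the robot, and variables do not carry over. Pictures are saved under pics/ and viewed, at most 10 in all, crops included, and the job is handed in when it is done.

Besides the shell and the picture viewer there is one more tool, called after "Call:" by a JSON object that holds its "op" and its "data", one argument or row to a line. carry_out: Moves the arm, as the interface text tells. Its arguments: {"type":"object","properties":{"motion":{"type":"array","items":{"type":"array","items":{"type":"number"}}}},"required":["motion"]}

```bash
mkdir -p pics; python3 - <<'E'
from workcell import ctrl, grab_frame, camera_model
import cv2
for n in("scene","top"):
    cv2.imwrite(f"pics/{n}0.png",cv2.resize(grab_frame(n),(800,600),interpolation=cv2.INTER_CUBIC)); m=camera_model(n); print(n,m)
print(ctrl.get_state())
E
```

```text
scene {'fovy': 51.736812559228255, 'cx': 285.45591356051335, 'cy': 204.52804049734374, 'camera_from_world': array([[-1.17008712e-01,  9.93031814e-01, -1.40277266e-02,
         3.74433543e+01],
       [ 7.46699455e-01,  7.86531683e-02, -6.60494969e-01,
        -3.66303587e+02],
       [-6.54789192e-01, -8.77581612e-02, -7.50699420e-01,
         1.61261853e+03],
       [ 0.00000000e+00,  0.00000000e+00,  0.00000000e+00,
         1.00000000e+00]])}
top {'fovy': 52.97241569240646, 'cx': 278.99215655612994, 'cy': 209.5136156494957, 'camera_from_world': array([[ 2.38061814e-02, -9.99660198e-01, -1.06185437e-02,
        -4.28935349e+00],
       [-9.94573868e-01, -2.26064075e-02, -1.01546891e-01,
         5.82833856e+02],
       [ 1.01272338e-01,  1.29783698e-02, -9.94774083e-01,
         9.84653211e+02],
       [ 0.00000000e+00,  0.00000000e+00,  0.00000000e+00,
         1.00000000e+00]])}
{'t': 0.1, 'qpos': array([ 1.04561792e+00,  3.13380152e-01,  1.49833317e+00, -1.14674566e-05,
        1.33100670e+00, -2.23440795e-01]), 'joint_velocities': array([-0.0007434 , -0.00221372, -0.00196114, -0.00060065, -0.00156774,
        0.00075005]), 'joint_torque': array([ 3.54827025e-03, -4.12893319e+01, -2.60142678e+01, -1.65428537e-04,
        2.99857238e-03,  1.37241659e-05]), 'tcp_pos': array([155.94011052, 501.0735256 , 230.80993503]), 'eef_rot': array([ 1.50295755e-01,  9.88640920e-01, -5.26687805e-04, -2.00915287e-04]), 'ft_force': array([ 0.23741039, -0.29620967, -0.06977558]), 'torque': array([-0.01498887,  0.01319273, -0.03532285]), 'gripper_force': 0.0, 'width': 1.000356873911338}
```

View pics/top0.png

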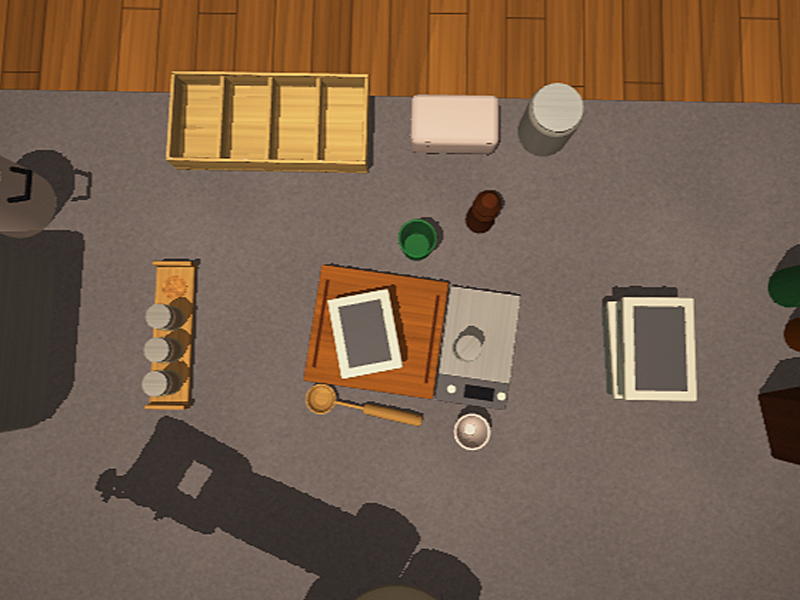

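View pics/scene0.png

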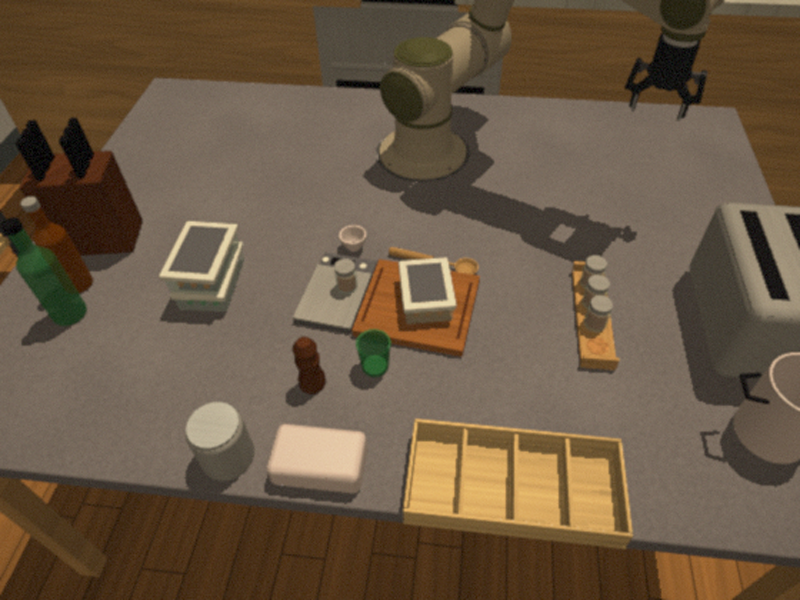

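The top view shows the gap (cork) at the far end of the row, about (175,286). The jar is on the scale at (469,344), the container on the board at (365,333), and the board on the +y side of the scale. I'll enlarge these for closer readings.

```bash
python3 - <<'E'
from workcell import grab_frame
import cv2,numpy as np
a=grab_frame("top"); np.save("top.npy",a)
# board+scale crop cols 205..375 rows 180..300 x4.6 ; shelf cols 90..150 rows 175..295 x5
b=cv2.resize(a[180:300,205:375],None,fx=4.7,fy=4.7,interpolation=cv2.INTER_CUBIC)
c=cv2.resize(a[175:295,90:150],None,fx=5,fy=5,interpolation=cv2.INTER_CUBIC)
def grid(im,c0,r0,s):
    for v in range(0,200,10):
        if v*s<im.shape[1]: cv2.putText(im,str(c0+v),(int(v*s),8),0,.3,(255,255,255),1); cv2.line(im,(int(v*s),10),(int(v*s),14),(255,255,255),1)
        if v*s<im.shape[0]: cv2.putText(im,str(r0+v),(0,int(v*s)+3),0,.3,(255,255,255),1)
grid(b,205,180,4.7);grid(c,90,175,5)
cv2.imwrite("pics/b.png",b);cv2.imwrite("pics/c.png",c)
E
```

```text
(no output)
```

View pics/b.png

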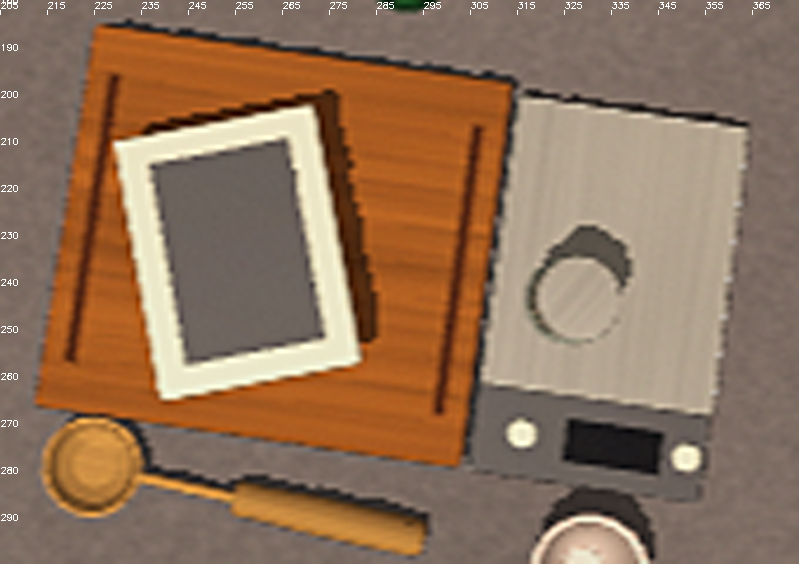

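View pics/c.png

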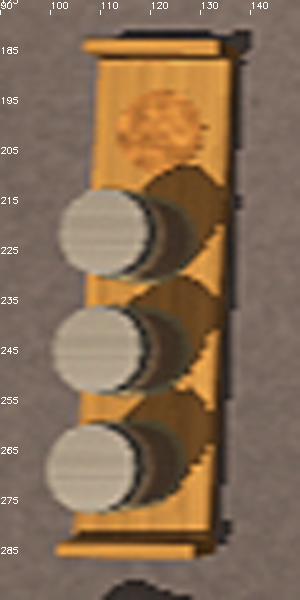

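```bash
cat > h.py <<'E'
from workcell import ctrl, grab_frame, camera_model
import numpy as np
from scipy.spatial.transform import Rotation as R
def world(name,px,z,m=None):
    m=m or camera_model(name); f=210/np.tan(np.radians(m["fovy"])/2); T=m["camera_from_world"]
    px=np.atleast_2d(px).astype(float)
    d=np.c_[(px-[m["cx"],m["cy"]])/f,np.ones(len(px))]@T[:3,:3]
    o=-T[:3,:3].T@T[:3,3]
    return (o+d*((z-o[2])/d[:,2])[:,None])[:,:2]
def crop(p,c0,r0,s): return np.array([c0,r0])+(np.atleast_2d(p)+.5)/s-.5
E
python3 - <<'E'
from h import *
np.set_printoptions(precision=1,suppress=True)
def rect(n,p,z):
    w=world("top",crop(p,205,180,4.7),z); e=np.roll(w,-1,0)-w
    print(n,w.tolist(),"c",w.mean(0),"len",np.linalg.norm(e,axis=1),"ang",np.round(np.arctan2(e[:,1],e[:,0]),3))
rect("plat",[(517,95),(748,125),(711,413),(482,383)],20)
rect("board",[(97,26),(514,83),(462,467),(36,404)],22)
rect("cont",[(115,142),(313,107),(360,361),(162,400)],74)
print("jar",world("top",crop((580,299),205,180,4.7),82))
print("cork",world("top",crop((160,130),90,175,5),14))
print("row",world("top",crop([(104,232),(98,350),(91,467)],90,175,5),76))
print("box",world("top",[[622/1.4286,297/1.4286],[694/1.4286,298/1.4286],[697/1.4286,400/1.4286]],104))
E
```

```text
plat [[609.4320180630451, -76.67706361984517], [596.5065738576799, -196.04105913041315], [448.6337194198332, -177.76442369980956], [460.98954396840287, -61.09461620378024]] c [ 528.9 -127.9] len [120.1 149.  117.3 149.3] ang [-1.7  3.   1.5 -0.1]
board [[640.4045399400626, 142.0590898669663], [615.393763565942, -74.88956172348902], [418.49867784808134, -51.56972559473393], [444.9389490169752, 166.03205057371576]] c [529.8  45.4] len [218.4 198.3 219.2 196.9] ang [-1.7  3.   1.4 -0.1]
cont [[574.9400346935815, 123.64684034314857], [594.3964457579787, 27.04311028123137], [471.1533372887676, 1.1140718958234395], [450.12500990866437, 96.39899808964657]] c [522.7  62.1] len [ 98.5 125.9  97.6 127.8] ang [-1.4 -2.9  1.8  0.2]
jar [[ 503.4 -104. ]]
cork [[597.6 397. ]]
row [[542.7 395.6]
 [488.6 394.9]
 [435.6 394.7]]
box [[ 586.7 -339. ]
 [ 587.7 -450.3]
 [ 431.1 -450.8]]
```

```bash
cat >> h.py <<'E'
def goal(x,y,z,yaw=0,s=None):
    """tool down, tool y axis at heading 90deg+yaw; prints turn (deg) and shift (m) in tool axes"""
    s=s or ctrl.get_state(); r=R.from_quat(s["eef_rot"])
    g=R.from_euler("z",yaw)*R.from_matrix(np.diag([-1.,1,-1]))
    print("goal",(x,y,z,yaw),"turn",np.round(np.degrees((r.inv()*g).as_rotvec()),2),"shift",np.round(r.inv().apply(np.array([x,y,z])-s["tcp_pos"])/1000,4))
E
python3 - <<'E'
from h import *
goal(503,-104,180)
E
```

```text
goal (503, -104, 180, 0) turn [ -0.05  -0.02 -17.29] shift [-0.5112 -0.4746  0.0512]
```

Call:
{"op": "carry_out", "data": {
  "motion": [
    [0, 0, -6, -0.035, -0.033, 0, 0.085],
    [0, 0, -12, -0.07, -0.066, 0, 0.085],
    [0, 0, -17.3, -0.105, -0.098, 0.01, 0.085],
    [0, 0, -17.3, -0.14, -0.13, 0.01, 0.085],
    [0, 0, -17.3, -0.175, -0.162, 0.02, 0.085]
  ]
}}

```text
t: 0.65
tcp_pos: [275.8, 293.1, 211.8]
eef_rot: [-0.0, 1.0, 0.0, 0.001]
ft_force: [1.3, 1.3, 0.3]
width: 0.992
gripper_force: 0.0
```

```bash
python3 - <<'E'
from h import *
print(ctrl.get_state()["tcp_pos"]);goal(503,-104,180)
E
```

```text
[275.75681058 293.1325201  211.76272815]
goal (503, -104, 180, 0) turn [0.05 0.09 0.05] shift [-0.2269 -0.3973  0.0318]
```

Call:
{"op": "carry_out", "data": {
  "motion": [
    [0, 0, 0, -0.024, -0.042, 0.0, 0.085],
    [0, 0, 0, -0.048, -0.084, 0.0, 0.085],
    [0, 0, 0, -0.072, -0.126, 0.0, 0.085],
    [0, 0, 0, -0.096, -0.168, 0.0, 0.085],
    [0, 0, 0, -0.12, -0.21, 0.01, 0.085]
  ]
}}

```text
t: 1.15
tcp_pos: [396.1, 82.6, 202.1]
eef_rot: [0.0, 1.0, -0.0, 0.001]
ft_force: [0.3, 0.7, 0.1]
width: 1.0
gripper_force: 0.0
```

Call:
{"op": "carry_out", "data": {
  "motion": [
    [0, 0, 0, -0.024, -0.042, 0.0, 0.085],
    [0, 0, 0, -0.048, -0.084, 0.0, 0.085],
    [0, 0, 0, -0.072, -0.126, 0.0, 0.085],
    [0, 0, 0, -0.096, -0.168, 0.01, 0.085],
    [0, 0, 0, -0.106, -0.187, 0.02, 0.085]
  ]
}}

```text
t: 1.65
tcp_pos: [502.2, -105.7, 180.6]
eef_rot: [0.001, 1.0, -0.0, 0.0]
ft_force: [-0.9, 0.1, -0.7]
width: 0.995
gripper_force: 0.0
```

```bash
python3 - <<'E'
from h import *
import cv2
grab_frame("top")
print(ctrl.get_state()["tcp_pos"]);m=camera_model("wrist");a=grab_frame("wrist");cv2.imwrite("pics/w1.png",a);np.save("w1.npy",[m["camera_from_world"]])
print(m); goal(503,-104,40)
E
```

```text
[ 502.06436377 -106.67679936  178.7761887 ]
{'fovy': 64.08880892315797, 'cx': 274.25792914692386, 'cy': 205.63522781636823, 'camera_from_world': array([[ 2.75865107e-03,  9.99996182e-01, -1.62442591e-04,
         1.05668812e+02],
       [ 9.52303115e-01, -2.57751366e-03,  3.05142808e-01,
        -5.03544674e+02],
       [ 3.05141224e-01, -9.96477120e-04, -9.52306589e-01,
         1.77600460e+02],
       [ 0.00000000e+00,  0.00000000e+00,  0.00000000e+00,
         1.00000000e+00]])}
goal (503, -104, 40, 0) turn [ 0.05 -0.15 -0.16] shift [-0.0022  0.0003  0.1395]
```

View pics/w1.png

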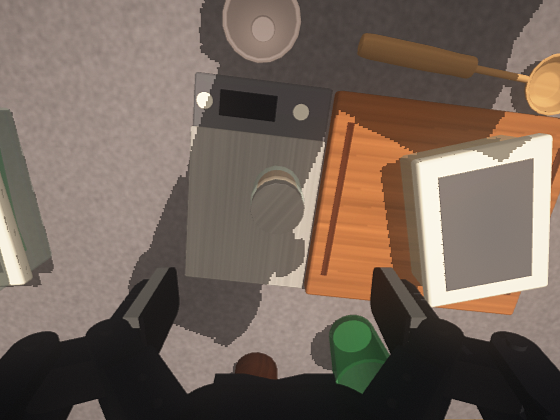

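The wrist view shows the jar cap at about (277,207), and the platform corners at about (192,127), (325,138), (304,288) and (186,275).

```bash
python3 - <<'E'
from h import *
np.set_printoptions(precision=1,suppress=True)
print("jar",world("wrist",[277,207],82))
w=world("wrist",[(192,127),(325,138),(304,288),(186,275)],20);print(w,w.mean(0),np.linalg.norm(np.roll(w,-1,0)-w,axis=1))
w=world("wrist",[(412,164),(552,135),(551,286),(428,306)],74);print(w,w.mean(0),np.linalg.norm(np.roll(w,-1,0)-w,axis=1))
goal(503,-104,40)
E
```

```text
jar [[ 502.5 -102.6]]
[[ 448.1 -177.2]
 [ 458.   -59.3]
 [ 610.4  -74.3]
 [ 595.  -194.6]] [ 527.9 -126.4] [118.4 153.2 121.4 148. ]
[[471.4  -1.1]
 [450.2  98.8]
 [575.9 129.3]
 [595.3  27.9]] [523.2  63.7] [102.1 129.4 103.3 127.3]
goal (503, -104, 40, 0) turn [ 0.1 -0.1 -0.2] shift [-0.   0.   0.1]
```

Call:
{"op": "carry_out", "data": {
  "motion": [
    [0, 0, 0, -0.001, 0.002, 0.045, 0.085],
    [0, 0, 0, -0.001, 0.002, 0.09, 0.085],
    [0, 0, 0, -0.001, 0.002, 0.12, 0.085],
    [0, 0, 0, -0.001, 0.002, 0.142, 0.085],
    [0, 0, 0, -0.001, 0.002, 0.142, 0.085]
  ]
}}

```text
t: 2.25
tcp_pos: [500.4, -98.8, 37.3]
eef_rot: [-0.0, 1.0, 0.001, -0.002]
ft_force: [-0.4, -1.2, -0.3]
width: 0.995
gripper_force: 0.0
```

Call:
{"op": "carry_out", "data": {
  "motion": [
    [0, 0, 0, 0, 0, 0, 0.03],
    [0, 0, 0, 0, 0, 0, 0.03],
    [0, 0, 0, 0, 0, 0, 0.03],
    [0, 0, 0, 0, 0, 0, 0.03],
    [0, 0, 0, 0, 0, 0, 0.03]
  ]
}}

```text
t: 2.75
tcp_pos: [502.8, -100.6, 41.1]
eef_rot: [-0.0, 1.0, -0.001, 0.001]
ft_force: [-2.5, 0.8, 10.2]
width: 0.493
gripper_force: 60.5
```

Call:
{"op": "carry_out", "data": {
  "motion": [
    [0, 0, 0, 0, 0, -0.02, 0.03],
    [0, 0, 0, 0, 0, -0.05, 0.03],
    [0, 0, 0, 0, 0, -0.085, 0.03],
    [0, 0, 0, 0, 0, -0.12, 0.03],
    [0, 0, 0, 0, 0, -0.12, 0.03]
  ]
}}

```text
t: 3.25
tcp_pos: [503.9, -101.1, 164.3]
eef_rot: [-0.0, 1.0, -0.002, 0.004]
ft_force: [0.3, 0.0, -0.4]
width: 0.495
gripper_force: 61.6
```

```bash
python3 - <<'E'
from h import *
P=[]
for i in range(4):
    s=ctrl.get_state();P.append(s["tcp_pos"]);print(s["tcp_pos"],s["ft_force"],s["width"],s["gripper_force"]); grab_frame("wrist")
goal(597,397,150)
E
```

```text
[ 503.93743818 -101.10999596  164.29130058] [ 0.3112629   0.00714495 -0.44942936] 0.4948732548675023 61.560637056827545
[ 502.84284256 -100.64696207  161.57485702] [-0.42276356 -0.24678598 -2.11422028] 0.4874824718011677 61.515072360634804
[ 502.05173125 -100.31753297  159.80033615] [ 0.49289511 -0.11404283 -2.33131963] 0.49044432172690455 61.50150781497359
[ 501.59784629 -100.14985062  158.77311925] [ 0.53579428 -0.35154858 -2.60823621] 0.493058955632538 61.49868607521057
goal (597, 397, 150, 0) turn [ 0.05 -0.1   0.01] shift [-0.0956  0.4971  0.0086]
```

Call:
{"op": "carry_out", "data": {
  "motion": [
    [0, 0, 0, -0.005, 0.025, 0, 0.03],
    [0, 0, 0, -0.012, 0.06, 0, 0.03],
    [0, 0, 0, -0.02, 0.1, 0, 0.03],
    [0, 0, 0, -0.027, 0.14, 0, 0.03],
    [0, 0, 0, -0.035, 0.18, 0, 0.03]
  ]
}}

```text
t: 3.95
tcp_pos: [536.5, 81.2, 158.0]
eef_rot: [0.0, 1.0, 0.0, -0.001]
ft_force: [0.8, 0.1, -0.5]
width: 0.49
gripper_force: 61.5
```

Call:
{"op": "carry_out", "data": {
  "motion": [
    [0, 0, 0, -0.008, 0.04, 0, 0.03],
    [0, 0, 0, -0.015, 0.08, 0, 0.03],
    [0, 0, 0, -0.023, 0.12, 0, 0.03],
    [0, 0, 0, -0.03, 0.16, 0, 0.03],
    [0, 0, 0, -0.038, 0.2, 0, 0.03]
  ]
}}

```text
t: 4.45
tcp_pos: [574.5, 281.2, 157.6]
eef_rot: [-0.0, 1.0, -0.0, -0.001]
ft_force: [1.2, 0.2, -1.5]
width: 0.494
gripper_force: 61.5
```

Call:
{"op": "carry_out", "data": {
  "motion": [
    [0, 0, 0, -0.007, 0.04, 0, 0.03],
    [0, 0, 0, -0.014, 0.08, 0, 0.03],
    [0, 0, 0, -0.02, 0.105, 0, 0.03],
    [0, 0, 0, -0.022, 0.117, 0, 0.03],
    [0, 0, 0, -0.022, 0.117, 0, 0.03]
  ]
}}

```text
t: 4.95
tcp_pos: [596.2, 397.9, 156.8]
eef_rot: [-0.001, 1.0, -0.001, -0.001]
ft_force: [-0.4, -0.4, -1.7]
width: 0.497
gripper_force: 61.5
```

```bash
python3 - <<'E'
from h import *
import cv2
for i in range(6): grab_frame("top")
s=ctrl.get_state();print(s["tcp_pos"],s["width"],s["gripper_force"],R.from_quat(s["eef_rot"]).as_matrix().round(3));a=grab_frame("wrist");cv2.imwrite("pics/w2.png",a);b=grab_frame("top")
cv2.imwrite("pics/w2.png",np.hstack([a[:,100:460],cv2.resize(b[170:310,70:215],None,fx=3,fy=3,interpolation=cv2.INTER_CUBIC)]))
goal(597,397,50)
E
```

```text
[597.12900699 395.76532334 159.36553393] 0.49109277358136333 61.504517421126366 [[-1.     0.001 -0.   ]
 [ 0.001  1.    -0.   ]
 [ 0.    -0.    -1.   ]]
goal (597, 397, 50, 0) turn [ 0.    0.01 -0.03] shift [1.000e-04 1.000e-03 1.095e-01]
```

View pics/w2.png

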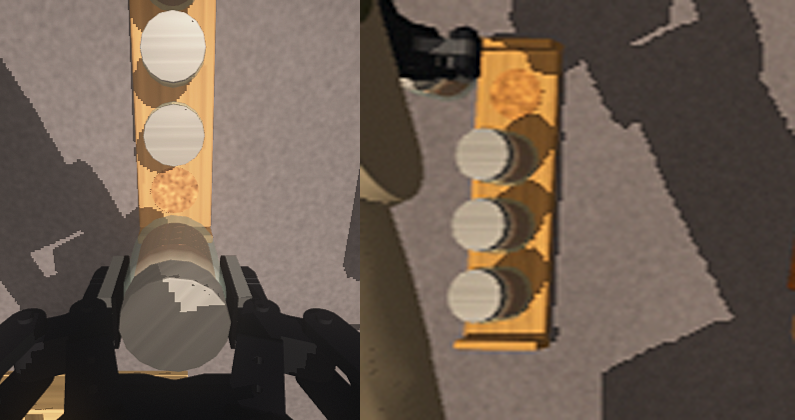

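The wrist view shows the cork at (274,190), the row caps at (274,134) and (273,46), and the held jar's cap at about (275,316).

```bash
python3 - <<'E'
from h import *
np.set_printoptions(precision=1,suppress=True)
print("cork",world("wrist",[274,190],14),"row",world("wrist",[(274,134),(273,46)],76),"held",world("wrist",[[275,316],[275,259],[275,370]],203))
goal(597,397,33)
E
```

```text
cork [[598.5 395.4]] row [[543.  395.5]
 [489.6 394.9]] held [[593.  395.9]
 [570.8 395.9]
 [616.7 396. ]]
goal (597, 397, 33, 0) turn [ 0.  0. -0.] shift [0.  0.  0.1]
```

Call:
{"op": "carry_out", "data": {
  "motion": [
    [0, 0, 0, -0.002, 0.0, 0.03, 0.03],
    [0, 0, 0, -0.002, 0, 0.06, 0.03],
    [0, 0, 0, -0.002, 0, 0.085, 0.03],
    [0, 0, 0, -0.002, 0, 0.105, 0.03],
    [0, 0, 0, -0.002, 0, 0.115, 0.03]
  ]
}}

```text
t: 5.85
tcp_pos: [598.3, 396.0, 42.3]
eef_rot: [0.0, 1.0, -0.001, -0.001]
ft_force: [0.3, 0.6, -1.1]
width: 0.492
gripper_force: 61.5
```

```bash
python3 - <<'E'
from h import *
import cv2
np.set_printoptions(precision=1,suppress=True)
for i in range(6): grab_frame("top")
s=ctrl.get_state();print(s["tcp_pos"],s["ft_force"],s["width"]);a=grab_frame("wrist");np.save("w3.npy",a);cv2.imwrite("pics/w3.png",a)
E
```

```text
[599.6 396.9  45.9] [ 0.1  1.  -1.8] 0.49443185027246167
```

View pics/w3.png

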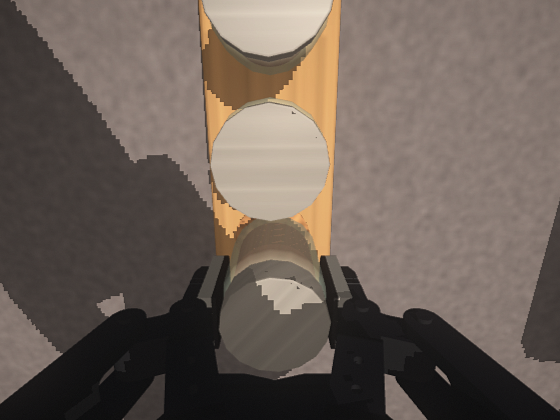

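Neighbour cap is at (270,160) and the held cap at (275,318).

```bash
python3 - <<'E'
from h import *
np.set_printoptions(precision=1,suppress=True)
print(world("wrist",[(270,160),(211,160),(329,160),(270,100),(270,219)],76),"held\n",world("wrist",[[275,318],[220,318],[331,318],[275,259],[275,377]],90))
print(world("wrist",[[220,318],[331,318]],82))
E
```

```text
[[542.5 395. ]
 [542.5 374.9]
 [542.4 415.1]
 [523.  395. ]
 [563.9 394.9]] held
 [[595.6 396.7]
 [595.6 377.5]
 [595.6 416.3]
 [572.7 396.7]
 [621.6 396.8]]
[[601.5 376. ]
 [601.5 417.9]]
```

Call:
{"op": "carry_out", "data": {
  "motion": [
    [0, 0, 0, 0, -0.001, 0.004, 0.03],
    [0, 0, 0, 0, -0.001, 0.008, 0.03],
    [0, 0, 0, 0, -0.001, 0.009, 0.03],
    [0, 0, 0, 0, -0.001, 0.01, 0.03],
    [0, 0, 0, 0, -0.001, 0.011, 0.03]
  ]
}}

```text
t: 6.7
tcp_pos: [599.0, 395.6, 35.2]
eef_rot: [-0.0, 1.0, -0.0, 0.0]
ft_force: [-9.3, -5.0, 16.4]
width: 0.492
gripper_force: 63.3
```

Call:
{"op": "carry_out", "data": {
  "motion": [
    [0, 0, 0, 0, 0, 0.001, 0.03],
    [0, 0, 0, 0, 0, 0.001, 0.03],
    [0, 0, 0, 0, 0, 0.002, 0.03],
    [0, 0, 0, 0, 0, 0.002, 0.03],
    [0, 0, 0, 0, 0, 0.002, 0.03]
  ]
}}

```text
t: 7.2
tcp_pos: [599.4, 395.8, 35.2]
eef_rot: [-0.0, 1.0, 0.0, 0.001]
ft_force: [-9.4, -6.0, 21.9]
width: 0.491
gripper_force: 63.9
```

Call:
{"op": "carry_out", "data": {
  "motion": [
    [0, 0, 0, 0, 0, -0.002, 0.03],
    [0, 0, 0, 0, 0, -0.002, 0.05],
    [0, 0, 0, 0, 0, -0.002, 0.07],
    [0, 0, 0, 0, 0, -0.002, 0.085],
    [0, 0, 0, 0, 0, -0.002, 0.085]
  ]
}}

```text
t: 7.7
tcp_pos: [598.9, 395.6, 32.9]
eef_rot: [-0.0, 1.0, -0.0, -0.0]
ft_force: [0.1, -0.7, 0.3]
width: 0.998
gripper_force: 0.0
```

Call:
{"op": "carry_out", "data": {
  "motion": [
    [0, 0, 0, 0, 0, 0, 0.085],
    [0, 0, 0, 0, 0, -0.02, 0.085],
    [0, 0, 0, 0, 0, -0.06, 0.085],
    [0, 0, 0, 0, 0, -0.1, 0.085],
    [0, 0, 0, 0, 0, -0.1, 0.085]
  ]
}}

```text
t: 8.2
tcp_pos: [601.1, 396.7, 140.2]
eef_rot: [-0.0, 1.0, 0.002, 0.005]
ft_force: [0.3, 0.7, 0.9]
width: 0.996
gripper_force: 0.0
```

```bash
python3 - <<'E'
from h import *
import cv2
for i in range(6): grab_frame("top")
s=ctrl.get_state();print(s["tcp_pos"],s["ft_force"],s["width"]);a=grab_frame("wrist");m=camera_model("wrist");np.save("w4T.npy",m["camera_from_world"]);cv2.imwrite("pics/w4.png",a)
E
```

```text
[598.52479682 395.39468157 131.68536788] [-0.59560963  0.50428102  0.51769853] 0.9973105780207006
```

View pics/w4.png

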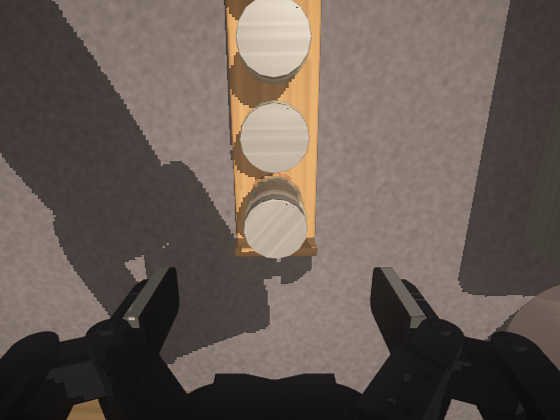

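```bash
python3 - <<'E'
from h import *
np.set_printoptions(precision=1,suppress=True)
print(world("wrist",[(274,38),(274,136.5),(276,227)],76))
print(ctrl.get_state()["qpos"].round(2))
for y in(.21-np.pi/2,.21+np.pi/2): goal(503,156,130,y)
E
```

```text
[[490.7 394.8]
 [543.  394.8]
 [600.  396.1]]
[ 0.4  0.8  0.9  0.   1.4 -1.1]
goal (503, 156, 130, -1.3607963267948966) turn [-0.1 -0.1 78. ] shift [ 0.1 -0.2  0. ]
goal (503, 156, 130, 1.7807963267948965) turn [   0.1   -0.1 -102. ] shift [ 0.1 -0.2  0. ]
```

Call:
{"op": "carry_out", "data": {
  "motion": [
    [0, 0, 8, 0.01, -0.025, 0, 0.085],
    [0, 0, 16, 0.03, -0.05, 0, 0.085],
    [0, 0, 24, 0.045, -0.09, 0, 0.085],
    [0, 0, 32, 0.06, -0.13, 0, 0.085],
    [0, 0, 40, 0.08, -0.17, 0, 0.085]
  ]
}}

```text
t: 9.05
tcp_pos: [518.2, 224.1, 132.7]
eef_rot: [0.345, 0.939, -0.0, -0.0]
ft_force: [1.5, 0.1, 0.4]
width: 1.0
gripper_force: 0.0
```

Call:
{"op": "carry_out", "data": {
  "motion": [
    [0, 0, 8, 0, 0, 0, 0.085],
    [0, 0, 16, 0, 0, 0, 0.085],
    [0, 0, 24, 0, 0, 0, 0.085],
    [0, 0, 32, 0, 0, 0, 0.085],
    [0, 0, 38, 0, 0, 0, 0.085]
  ]
}}

```text
t: 9.55
tcp_pos: [518.8, 225.5, 132.8]
eef_rot: [0.631, 0.776, -0.0, -0.0]
ft_force: [-0.1, 0.1, -0.0]
width: 0.997
gripper_force: 0.0
```

```bash
python3 - <<'E'
from h import *
for i in range(6): grab_frame("top")
print(ctrl.get_state()["tcp_pos"],ctrl.get_state()["qpos"].round(2))
goal(503,156,130,.21-np.pi/2)
E
```

```text
[518.94651618 225.60935547 133.14463458] [ 0.2   0.49  1.5  -0.    1.15 -0.01]
goal (503, 156, 130, -1.3607963267948966) turn [-0.01  0.    0.1 ] shift [-0.0647 -0.0302  0.0032]
```

Call:
{"op": "carry_out", "data": {
  "motion": [
    [0, 0, 0, -0.03, -0.015, 0, 0.085],
    [0, 0, 0, -0.055, -0.028, 0.02, 0.085],
    [0, 0, 0, -0.065, -0.03, 0.06, 0.085],
    [0, 0, 0, -0.065, -0.03, 0.09, 0.085],
    [0, 0, 0, -0.065, -0.03, 0.1, 0.085]
  ]
}}

```text
t: 10.35
tcp_pos: [501.8, 155.3, 30.8]
eef_rot: [0.629, 0.777, -0.002, -0.002]
ft_force: [1.0, 0.7, 1.0]
width: 0.991
gripper_force: 0.0
```

```bash
python3 - <<'E'
from h import *
import cv2
for i in range(6): grab_frame("top")
print(ctrl.get_state()["tcp_pos"],ctrl.get_state()["ft_force"])
a=grab_frame("wrist");b=grab_frame("top")
cv2.imwrite("pics/w5.png",np.hstack([cv2.resize(a,(450,338)),cv2.resize(b[180:270,205:298],(349,338))]))
goal(503,156,32,.21-np.pi/2)
E
```

```text
[504.05691313 156.13644485  34.74870793] [0.43318699 0.40315241 0.13279265]
goal (503, 156, 32, -1.3607963267948966) turn [0.12 0.02 0.  ] shift [ 0.0002 -0.0008  0.0024]
```

Call:
{"op": "carry_out", "data": {
  "motion": [
    [0, 0, 0, -0.01, 0, 0.002, 0.085],
    [0, 0, 0, -0.02, 0, 0.002, 0.085],
    [0, 0, 0, -0.026, 0, 0.002, 0.085],
    [0, 0, 0, -0.032, 0, 0.002, 0.085],
    [0, 0, 0, -0.036, 0, 0.002, 0.085]
  ]
}}

```text
t: 11.25
tcp_pos: [510.8, 120.0, 31.3]
eef_rot: [0.63, 0.777, 0.0, -0.0]
ft_force: [-0.8, 3.1, 0.8]
width: 0.995
gripper_force: 1.6
```

```bash
python3 - <<'E'
from h import *
import cv2
print(ctrl.get_state()["ft_force"])
for i in range(4): grab_frame("top"); s=ctrl.get_state(); print(s["tcp_pos"],s["ft_force"])
a=grab_frame("scene");b=grab_frame("top")
cv2.imwrite("pics/w5.png",np.hstack([cv2.resize(a[150:260,240:360],(436,400)),cv2.resize(b[175:275,205:295],(360,400))]))
E
```

```text
[-0.79132791  3.06095395  0.79145878]
[510.88617624 119.78671296  31.32081406] [ 0.08434432  0.07593119 -0.01966617]
[510.83690288 120.08293368  31.32076138] [0.07166126 0.704857   0.23551986]
[510.72619958 120.381058    31.2908596 ] [ 0.05307485 -0.17617453  0.71882401]
[510.6786435  120.55219934  31.29682456] [-0.4605781   0.13233115 -0.02588854]
```

View pics/w5.png

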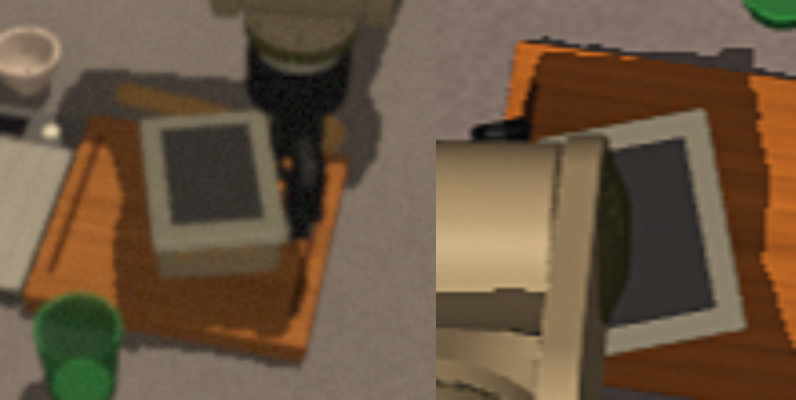

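```bash
cat > arc.py <<'E'
from h import *
def table(c0,y0,c1,y1,off,n):
    c0,c1=np.array(c0),np.array(c1); t0=np.array([np.sin(y0),-np.cos(y0)]);t1=np.array([np.sin(y1),-np.cos(y1)])
    L=np.linalg.norm(c1-c0); P=[]
    for s in np.linspace(0,1,n+1):
        h=np.array([2*s**3-3*s**2+1,s**3-2*s**2+s,-2*s**3+3*s**2,s**3-s**2])
        c=h[0]*c0+h[1]*L*t0+h[2]*c1+h[3]*L*t1; y=y0+(y1-y0)*s
        P.append((c-off*np.array([np.sin(y),-np.cos(y)]),y))
    for k in range(0,n,5):
        p,y=P[k]; print("call from",p.round(1),round(y,3))
        ex=np.array([-np.sin(y),np.cos(y)]);ey=np.array([np.cos(y),np.sin(y)])
        for q,w in P[k+1:k+6]: print("  ",round(np.degrees(y-w),2),((q-p)@ex/1000).round(4),((q-p)@ey/1000).round(4))
E
python3 -c "
from arc import *
table((523.2,62),.21,(528.5,-127.3),-.116,59,25)"
```

```text
call from [510.9 119.7] 0.21
   0.75 -0.0076 0.0007
   1.49 -0.0152 0.0013
   2.24 -0.0228 0.0017
   2.99 -0.0304 0.002
   3.74 -0.038 0.0022
call from [521.  83.] 0.145
   0.75 -0.0076 0.0006
   1.49 -0.0152 0.001
   2.24 -0.0228 0.0014
   2.99 -0.0305 0.0016
   3.74 -0.0381 0.0017
call from [528.2  45.6] 0.08
   0.75 -0.0076 0.0005
   1.49 -0.0152 0.0009
   2.24 -0.0229 0.0012
   2.99 -0.0305 0.0014
   3.74 -0.0382 0.0015
call from [532.7   7.6] 0.014
   0.75 -0.0076 0.0005
   1.49 -0.0153 0.0009
   2.24 -0.0229 0.0013
   2.99 -0.0306 0.0016
   3.74 -0.0382 0.0017
call from [535.  -30.5] -0.051
   0.75 -0.0076 0.0006
   1.49 -0.0152 0.0011
   2.24 -0.0229 0.0016
   2.99 -0.0305 0.0019
   3.74 -0.0381 0.0023
```

Four of the five legs now, then I'll re-measure.

Call:
{"op": "carry_out", "data": {
  "motion": [
    [0, 0, 0.75, -0.0076, 0.0007, 0, 0.085],
    [0, 0, 1.5, -0.0152, 0.0013, 0, 0.085],
    [0, 0, 2.25, -0.0228, 0.0017, 0, 0.085],
    [0, 0, 3.0, -0.0304, 0.002, 0, 0.085],
    [0, 0, 3.75, -0.038, 0.0022, 0, 0.085]
  ]
}}

```text
t: 12.05
tcp_pos: [520.9, 83.1, 31.3]
eef_rot: [0.655, 0.756, -0.0, -0.0]
ft_force: [-0.7, 2.5, -0.9]
width: 0.994
gripper_force: 1.4
```

Call:
{"op": "carry_out", "data": {
  "motion": [
    [0, 0, 0.75, -0.0076, 0.0006, 0, 0.085],
    [0, 0, 1.5, -0.0152, 0.001, 0, 0.085],
    [0, 0, 2.25, -0.0228, 0.0014, 0, 0.085],
    [0, 0, 3.0, -0.0305, 0.0016, 0, 0.085],
    [0, 0, 3.75, -0.0381, 0.0017, 0, 0.085]
  ]
}}

```text
t: 12.55
tcp_pos: [528.0, 45.8, 31.3]
eef_rot: [0.679, 0.734, -0.0, 0.0]
ft_force: [0.2, 3.4, -0.6]
width: 0.993
gripper_force: 1.3
```

Call:
{"op": "carry_out", "data": {
  "motion": [
    [0, 0, 0.75, -0.0076, 0.0005, 0, 0.085],
    [0, 0, 1.5, -0.0152, 0.0009, 0, 0.085],
    [0, 0, 2.25, -0.0229, 0.0012, 0, 0.085],
    [0, 0, 3.0, -0.0305, 0.0014, 0, 0.085],
    [0, 0, 3.75, -0.0382, 0.0015, 0, 0.085]
  ]
}}

```text
t: 13.05
tcp_pos: [532.6, 7.9, 31.5]
eef_rot: [0.703, 0.711, 0.0, 0.0]
ft_force: [0.0, 3.6, 1.6]
width: 0.994
gripper_force: 1.8
```

Call:
{"op": "carry_out", "data": {
  "motion": [
    [0, 0, 0.75, -0.0076, 0.0005, 0, 0.085],
    [0, 0, 1.5, -0.0153, 0.0009, 0, 0.085],
    [0, 0, 2.25, -0.0229, 0.0013, 0, 0.085],
    [0, 0, 3.0, -0.0306, 0.0016, 0, 0.085],
    [0, 0, 3.75, -0.0382, 0.0017, 0, 0.085]
  ]
}}

```text
t: 13.55
tcp_pos: [534.4, -30.4, 31.0]
eef_rot: [0.726, 0.688, -0.0, -0.0]
ft_force: [1.2, 1.9, -0.8]
width: 0.997
gripper_force: 1.1
```

```bash
python3 - <<'E'
from h import *
import cv2
np.set_printoptions(precision=1,suppress=True)
for i in range(4): grab_frame("top")
s=ctrl.get_state(); print(s["tcp_pos"],s["ft_force"]); r=R.from_quat(s["eef_rot"]).as_matrix(); print("tool y heading",np.arctan2(r[1,1],r[0,1]).round(3))
goal(535.3,-68.7,31,-.116-np.pi/2)
# lid grey panel / lid visible outline: list lid-coloured component in the scene view
for n in("scene","top"):
    a=grab_frame(n); np.save(n+"5.npy",a)
    hsv=cv2.cvtColor(a,cv2.COLOR_BGR2HSV); px=[(300,190)]
    k=((hsv[...,1]<60)&(hsv[...,2]>150)).astype(np.uint8)
    N,L,S,C=cv2.connectedComponentsWithStats(k)
    print(n,[(S[i].tolist(),C[i].round()) for i in range(1,N) if 150<S[i,4]<6000])
E
```

```text
[534.7 -30.1  31.4] [ 0.6 -1.1  0.5]
tool y heading -0.052
goal (535.3, -68.7, 31, -1.6867963267948967) turn [0.  0.  3.6] shift [-0.  0.  0.]
scene [([130, 281, 38, 33, 923], array([148., 297.]))]
top [([373, 58, 35, 35, 960], array([390.,  75.])), ([291, 68, 55, 31, 1259], array([316.,  85.])), ([103, 189, 17, 16, 221], array([111., 196.])), ([331, 205, 33, 63, 1219], array([350., 236.])), ([437, 208, 51, 72, 1225], array([460., 245.])), ([426, 211, 10, 68, 210], array([429., 240.])), ([102, 213, 17, 17, 229], array([110., 221.])), ([101, 236, 17, 18, 228], array([109., 245.])), ([99, 260, 18, 17, 235], array([107., 268.]))]
```

Call:
{"op": "carry_out", "data": {
  "motion": [
    [0, 0, 0.75, -0.0076, 0.0006, 0, 0.085],
    [0, 0, 1.5, -0.0152, 0.0011, 0, 0.085],
    [0, 0, 2.25, -0.0228, 0.0016, 0, 0.085],
    [0, 0, 3.0, -0.03, 0.0019, 0, 0.085],
    [0, 0, 3.75, -0.036, 0.0023, 0, 0.085]
  ]
}}

```text
t: 14.35
tcp_pos: [534.9, -66.6, 31.2]
eef_rot: [0.748, 0.664, -0.0, -0.0]
ft_force: [-0.0, 2.2, -1.2]
width: 0.993
gripper_force: 1.1
```

Call:
{"op": "carry_out", "data": {
  "motion": [
    [0, 0, 0, 0, 0, 0, 0.085],
    [0, 0, 0, 0.01, 0, 0, 0.085],
    [0, 0, 0, 0.03, 0, 0, 0.085],
    [0, 0, 0, 0.05, 0, -0.03, 0.085],
    [0, 0, 0, 0.05, 0, -0.07, 0.085]
  ]
}}

```text
t: 14.85
tcp_pos: [539.9, -13.3, 100.9]
eef_rot: [0.747, 0.665, -0.001, -0.002]
ft_force: [0.2, -0.8, 0.6]
width: 0.995
gripper_force: 0.0
```

Call:
{"op": "carry_out", "data": {
  "motion": [
    [0, 0, 0, 0.04, 0, -0.02, 0.085],
    [0, 0, 0, 0.08, 0, -0.04, 0.085],
    [0, 0, 0, 0.12, 0, -0.05, 0.085],
    [0, 0, 0, 0.16, 0, -0.06, 0.085],
    [0, 0, 0, 0.2, 0, -0.06, 0.085]
  ]
}}

```text
t: 15.35
tcp_pos: [564.6, 185.1, 163.1]
eef_rot: [0.747, 0.665, 0.001, 0.001]
ft_force: [1.2, -0.0, -0.9]
width: 0.993
gripper_force: 0.0
```

```bash
python3 - <<'E'
from h import *
import cv2
for i in range(4): grab_frame("top")
s=ctrl.get_state(); print(s["tcp_pos"],s["t"])
b=grab_frame("top"); np.save("top6.npy",b)
b=cv2.resize(b[190:295,295:375],None,fx=5.5,fy=5.5,interpolation=cv2.INTER_CUBIC)
c=cv2.resize(np.load("top6.npy")[180:230,85:140],None,fx=5.5,fy=5.5,interpolation=cv2.INTER_CUBIC)
o=np.zeros((b.shape[0],b.shape[1]+c.shape[1],3),np.uint8);o[:,:b.shape[1]]=b;o[:c.shape[0],b.shape[1]:]=c
cv2.imwrite("pics/f.png",o);print(b.shape)
E
```

```text
[563.90974401 183.5070717  161.10895832] 15.55
(578, 440, 3)
```

View pics/f.png

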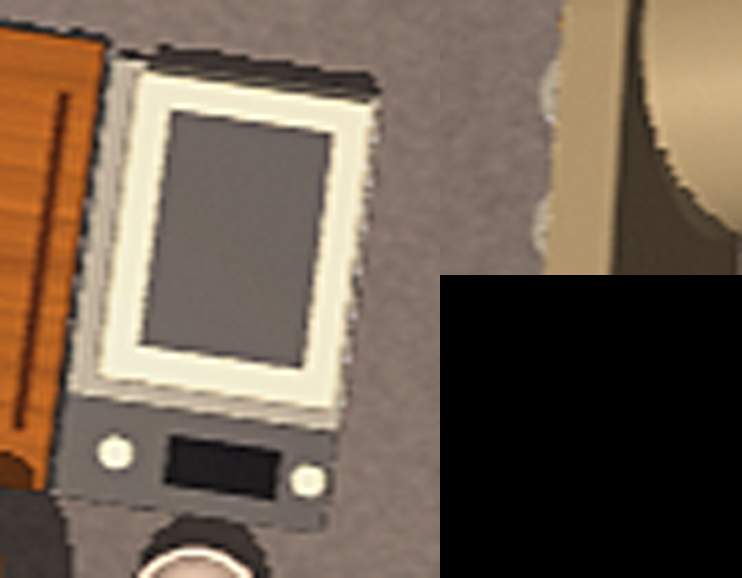

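The lid now sits on the platform, with corners at about (146,66), (376,99), (336,411) and (97,376) in the crop. The grey panel corners are (172,110), (332,131), (302,368) and (140,344).

```bash
python3 - <<'E'
from h import *
np.set_printoptions(precision=1,suppress=True)
P=world("top",crop([(122,56),(432,467)],0,0,1)*0+1,20) if 0 else None
for n,p in(("lid",[(146,66),(376,99),(336,411),(97,376)]),("panel",[(172,110),(332,131),(302,368),(140,344)])):
    w=world("top",crop(p,295,190,5.5),72); c=w.mean(0); ax=(w[0]+w[1]-w[2]-w[3]); y=np.arctan2(ax[1],ax[0])
    A=R.from_euler("z",.116).as_matrix()[:2,:2]
    print(n,c,"yaw",y.round(3),"in pan c",A@(c-[528.5,-127.3]),"corners\n",(w-[528.5,-127.3])@A.T)
# platform visible corners in this same picture
w=world("top",crop([(118,54),(76,390),(334,428)],295,190,5.5),20); print("pan-frame platform",(w-[528.5,-127.3])@A.T)
E
```

```text
lid [ 528.3 -127.6] yaw -0.132 in pan c [-0.2 -0.3] corners
 [[ 65.5  47.1]
 [ 65.  -49.9]
 [-65.9 -49.1]
 [-65.4  50.5]]
panel [ 527.9 -126.7] yaw -0.121 in pan c [-0.6  0.5] corners
 [[ 48.6  34. ]
 [ 49.1 -33.3]
 [-50.4 -33. ]
 [-49.9  34.6]]
pan-frame platform [[ 76.   56.3]
 [-72.9  55.2]
 [-73.5 -58. ]]
```

```bash
python3 -c "
from workcell import ctrl
print(ctrl.job_done())"
```

```text
the job is handed in; nothing more can be done
None
```

I handed the job in: by my camera measurements the jar stands about 3 mm from the centre of the shelf gap, and the container rests within about 1 mm of the scale platform's centre and nearly square to it; the hand-in returned no verdict.

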